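# Seat the brass rose on the salvaged cupboard door

## Robot

A 6-joint arm with a two-finger parallel gripper is mounted at the origin on the work surface. World frame = base frame: x ahead of the robot, y to its left, z up, the work surface at z = 0. Lengths are in m, angles in rad, forces in N, time in s.
With the tool pointing down it reaches from about 0.375 to 0.975 m from the base axis. Payload 3.8 kg.
Tool frame: the origin (TCP) lies midway between the tips of the shut fingers; the grasp point (between the pads) lies 19 mm behind it; z points along the fingers, y is the line along which they close (so a half turn about z gives the same grasp; the last joint's range is limited). The gripper opens to 85 mm and grips with 20 to 120 N. Pads are 22 mm wide; open, the fingers measure 114 mm over their backs; the gripper's body (76 mm by 85 mm) begins 54 mm behind the grasp point. The pads swing forward as they close: fully open they stand 13 mm farther back than shut.
Start: joints at [1.31, 0.264, 1.604, -0, 1.274, -0.037], TCP at [0.15, 0.658, 0.231] pointing down, gripper open.
Joint ranges: [-2.63, 2.63], [-0.94, 2.18], [0.31, 2.57], [-1.31, 4.45], [0, 2.66], [-2.55, 2.55]. Speed limits (rad/s): [2.57, 2.57, 3.14, 3.14, 3.14, 3.14].

## Interface

Orientations are given as a rotation vector (axis times angle).
In Python, from workcell import bot gives the robot as it stands.
- The arm moves only by the tool jog_arm, never from a script. Its argument "motion" is a list of rows, each a list of 5 numbers: the opening, from -1 (shut) to 1 (fully open), then the shift along the tool's x, y, z in mm, then the turn about the tool's z in degrees. In form: [[claw, x, y, z, twist], ...]. A call has 1 to 10 rows; each row shifts and turns the commanded pose from where the row before left it, along the tool's axes as they then stand; what a row does not reach is not made up. A row lasts 1/12 s, in which the tool goes at most 41.7 mm and 7.16 degrees, less where a joint would pass 70% of its speed; a pose out of reach is approached as far as the arm can. A call with a gripper value outside its range is refused whole. The fingers move at their own pace and stop on an object; "force" is the grip in N (left out, the last holds). Time passes only in rows, so rows that do not move let the fingers close. It gives the time, the measured TCP pose, the force, the opening and the grip force at its end, in the units of the state.
- bot.read_state(): the state, without advancing time (a new reading comes with each control period).
- bot.read_camera(name): name is "scene" or "top" or "wrist"; returns (picture, depth): 480x640x3 uint8, red, green, blue; 480x640 float32, m along the optical axis (not along the pixel's ray), 0 where there is no reading.
- bot.get_calibration(name): a dict with "vfov" (degrees; the focal length in pixels is half the picture's height over the tangent of half this angle, whatever the lens; pixels are square), "cx", "cy" (the principal point, pixels), "rvec" (rotation vector, rad) and "tvec" (3), from world to camera coordinates, as OpenCV has them; the wrist camera has in their place "tool_from_camera" (4x4, takes a point from camera to tool coordinates, whose origin is the TCP and whose axes are the flange's). Camera axes: x right, y down, z forward; pixel columns grow to the right and rows downward; lengths in m; the calibration is good to about 2 mm. The wrist camera is an equidistant fisheye: a pixel r from the principal point sees the ray r / f radians off the axis. A picture is of the moment at which its call begins: read the wrist's pose just before it. get_calibration takes no time and is no camera call.
- bot.finish_job(): hands the job in; it is judged then, once.
The state is a dict: "time": time; "q": joint angles; "joint_vel": joint speeds; "joint_torque": joint torques, N m; "tool_pos": TCP position; "tcp_rot": TCP orientation; "wrist_force": force on the tool from outside, world axes, zero at the start; "torque": the same for the moment, N m; "width": opening from 0.0 (shut) to 1.0 (fully open); "grip_force": force on a finger pad.
Only numpy, scipy, OpenCV 4.12 (cv2) and the standard library are available. Lean on these libraries where they do the work, as an engineer would, in place of code of your own. Each camera call takes 0.05 s, during which the arm holds its last target. There are 200 camera calls.

## Task

On the stall table lies an old cupboard door with a round brass rose perched on its spindle. With a fingertip against one of its raised ribs, push the rose round until the notch in its rim stands over the steel pin (marked by the red tongue on the door), then press the rose straight down until it sits fully home on the wood, and let go. Pick nothing up: never lift the rose, and leave the candlestick, the elephant and the little tin where they stand.

Things in the scene. Friction and masses are not known exactly. Their poses are not given: they have to be found in the camera images.
- panel: dark wooden cupboard door lying fixed on the table, 280 (x) x 340 (y) x 22 mm thick; origin at the centre of its underside, z up. The rose's spindle stands at its centre; the pin stands 51 mm from the centre along the door's own +x.
- pin (a point): top of the round-nosed steel pin, diameter 8 mm, fixed, standing 8 mm out of the door's upper face (30 mm above the table), 51 mm from the spindle axis. Hidden under the rose's rim until the notch is over it; a red tongue 14 mm wide lies on the wood under it and reaches radially outward to 95 mm from the axis, 35 mm beyond the rim.
- rose_centre (a point): centre of the flat top of the rose's round boss (diameter 43 mm, with a 15 mm hole down the middle), on the axis of turning. The rose is a brass disc of diameter 120 mm, 6 mm thick; the boss and the three ribs rise 12 mm above the disc's upper face, so this point is 18 mm above the rose's underside. At the start the underside is 9 mm above the door (this point 49 mm above the table); fully home it lies on the door (40 mm above the table).
- notch (a point): middle of the notch in the rose's rim, at the underside, 51 mm from the axis. The notch is 14 mm wide, cut radially from the rim inwards to 43 mm from the axis, with a red paint dab on the disc at its inner end. It stands over the pin when this point is over pin; the pin has 3 mm of play each side in it.
- rib0 (a point): top of a raised radial rib, 42 mm from the axis. Each of the three like ribs is 12 mm wide, 12 mm high above the disc and runs from the boss to 52 mm from the axis. This one is 60 deg anticlockwise (seen from above) of the notch.
- rib1 (a point): the same on the rib opposite the notch (180 deg from it).
- rib2 (a point): the same on the rib 60 deg clockwise of the notch.
- rose (a joint): turn of the rose, rad: 0 when the notch is over the pin, growing anticlockwise seen from above. It starts at 0.6 to 2.0, so turning clockwise brings it home. It turns stiffly (0.05 N m, about 1.2 N at a rib) and stays where it is left.
- seat (a joint): how far the rose has been pressed down its spindle, m: 0 at the start, 0.009 fully home on the door; negative if lifted (it can be pulled up to -0.012). A snug fit: about 5 N presses it down (12 N lifts it) and it stays where it is left. Off the notch the rim meets the pin after about 1 mm; a hard push there only springs it down a few mm more and never home.
- candlestick: bystander: loose silvery candlestick 155 mm tall, foot 84 mm across, beside the door; origin under its foot
- elephant: bystander: loose black elephant figure, about 120 x 70 mm and 80 mm tall, on the other side of the door; origin at table height between its feet
- tin: bystander: loose round tin with a green lid, 48 mm diameter, 30 mm tall, on a near corner of the door; origin under its base

How it is judged:
On the way:
1. the rose is turned until its notch stands over the pin (within 7 mm) (horizontal distance between notch and pin below 0.007 m), for 0.1 s.
At the end, for the whole second after the job is handed in: The rose is pressed at least 7.2 mm of its 9 mm down the spindle, its notch round the pin (within 6 mm), it no longer turns, and candlestick, elephant and tin are within 20 mm of where they stood (value of joint seat above 0.0072 m and horizontal distance between notch and pin below 0.006 m and velocity of joint rose between -0.05 and 0.05 rad/s and distance of each of candlestick, elephant, tin from where it was at the start of the episode below 0.02 m); the robot touches nothing.
It fails at once if the rose is lifted more than 4 mm (value of joint seat below -0.004 m).
It fails at once if the candlestick is moved more than 20 mm or tipped (distance of candlestick from where it was at the start of the episode above 0.02 m or angle between candlestick's own z axis and vertical above 0.5 rad).
It fails at once if the elephant is moved more than 20 mm or tipped (distance of elephant from where it was at the start of the episode above 0.02 m or angle between elephant's own z axis and vertical above 0.5 rad).
It fails at once if the tin is moved more than 20 mm or tipped (distance of tin from where it was at the start of the episode above 0.02 m or angle between tin's own z axis and vertical above 0.5 rad).
It also fails if it takes over 48 s, if anything falls off the work surface, if the arm or the gripper's body presses on something with over 40 N, if the wrist force passes 120 N, or if a joint passes its speed limit or range.

## Working session

There is one attempt and no reset: what is moved stays moved. The work goes in short steps, Python scripts to look and compute and a tool call to move; the robot and the scene stay as the last step left them, time stands still between calls to the robot, and variables do not carry over. Pictures are saved under pics/ and viewed, at most 10 in all, crops included, and the job is handed in when it is done.

Besides the shell and the picture viewer there is one more tool, called after "Request:" in YAML: its name, and indented under it one key for each argument. jog_arm: Moves the arm, as the interface text tells. Its arguments: {"type":"object","properties":{"motion":{"type":"array"},"force":{"type":"number"}},"required":["motion"]}

```bash
mkdir -p pics; cat > h.py <<'E'
import numpy as np,cv2
from workcell import bot
from scipy.spatial.transform import Rotation as R
def cloud(name):
    s=bot.read_state(); im,d=bot.read_camera(name); c=bot.get_calibration(name)
    f=240/np.tan(np.radians(c["vfov"])/2)
    v,u=np.mgrid[:480,:640].astype(float)
    x=(u-c["cx"])/f;y=(v-c["cy"])/f
    if name=="wrist":
        r=np.hypot(x,y)+1e-9; k=np.tan(r)/r; P=np.dstack([x*k*d,y*k*d,d])
        T=np.array(c["tool_from_camera"]); P=P@T[:3,:3].T+T[:3,3]
        P=P@R.from_rotvec(s["tcp_rot"]).as_matrix().T+s["tool_pos"]
    else:
        M=R.from_rotvec(np.ravel(c["rvec"])).as_matrix(); P=(P0:=np.dstack([x*d,y*d,d])-np.ravel(c["tvec"]))@M
    P[d==0]=np.nan
    return im,P
E
python3 - <<'E'
from h import *
for n in("top","scene"):
    im,P=cloud(n); cv2.imwrite(f"pics/{n}.png",im[:,:,::-1]); np.save(n+"P",P); np.save(n+"I",im)
    print(n,P[240,320],np.nanmin(P[...,2]))
print(bot.read_state())
E
```

```text
top [0.53680786 0.03019372 0.05089121] -0.7684486815581569
scene [0.51104087 0.02466047 0.03622151] -0.763749448072345
{'time': 0.1, 'q': array([ 1.31010623e+00,  2.64692314e-01,  1.60525262e+00,  2.29160373e-05,
        1.27370591e+00, -3.69109094e-02]), 'joint_vel': array([-0.00033072, -0.00238705, -0.00257703,  0.00038206,  0.00043075,
       -0.00150967]), 'joint_torque': array([ 2.02488786e-04, -5.16706467e+01, -3.68593562e+01, -1.15573416e-04,
        6.19872473e-03, -3.76888477e-05]), 'tool_pos': array([0.14962246, 0.65752241, 0.23006856]), 'tcp_rot': array([-0.35075238, -3.12162038,  0.00319183]), 'wrist_force': array([-0.53094985,  0.21631628,  0.45266442]), 'torque': array([0.03526384, 0.00381034, 0.06539912]), 'grip_force': 0.0, 'width': 0.9987450871121402}
```

View pics/top.png

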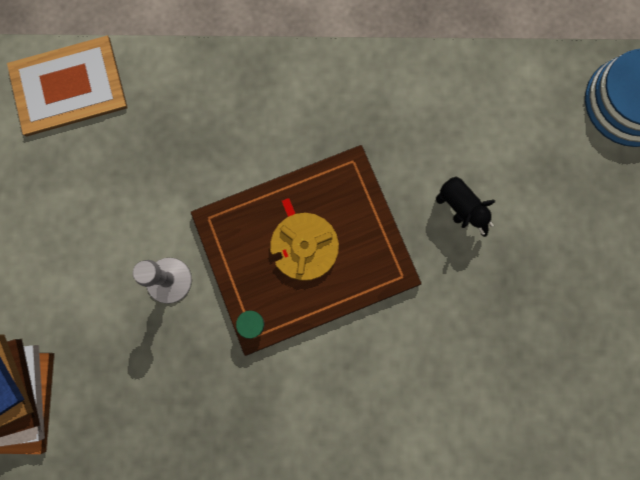

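The top view shows the rose at about (304,245), the red tongue at (288,207) and the notch at (278,256). The candlestick is on the left at (170,280), the tin at (250,324) and the elephant at (465,205).

```bash
python3 - <<'E'
from h import *
P=np.load("topP.npy");I=np.load("topI.npy").astype(int)
r,g,b=I[...,0],I[...,1],I[...,2]
v,u=np.mgrid[:480,:640]
yel=(r>120)&(g>80)&(b<70)&(abs(u-304)<45)&(abs(v-245)<45)
q=P[yel]
print("yel z pct",np.nanpercentile(q[:,2],[2,20,50,80,98]))
m=np.uint8(yel); 
c,rad=cv2.minEnclosingCircle(np.argwhere(m)[:,::-1].astype(np.float32)); print("disc px",c,rad)
print("disc mean",(np.nanmax(q[:,:2],0)+np.nanmin(q[:,:2],0))/2,np.nanmax(q[:,:2],0)-np.nanmin(q[:,:2],0))
C=(np.nanmax(q[:,:2],0)+np.nanmin(q[:,:2],0))/2
red=(r>150)&(g<60)&(b<60)&(abs(u-290)<30)&(abs(v-230)<40)
n,l,s,ce=cv2.connectedComponentsWithStats(np.uint8(red))
for i in range(1,n):
    w=np.nanmean(P[l==i],0); d=w[:2]-C; print(s[i],ce[i],w,np.hypot(*d)*1e3,np.degrees(np.arctan2(d[1],d[0])))
for n,(a,bb) in dict(candle=(170,280),ctop=(147,272),tin=(250,324),ele=(465,205)).items(): print(n,P[bb,a])
top=yel&(P[...,2]>0.044)
d=P[top][:,:2]-C; rr=np.hypot(*d.T); a=np.degrees(np.arctan2(d[:,1],d[:,0]))[(rr>.028)&(rr<.052)]
print(np.histogram(a,bins=36,range=(-180,180)))
E
```

```text
yel z pct [0.03429844 0.03705512 0.0389703  0.04786862 0.05240946]
disc px (304.09375, 245.80966186523438) 34.022560119628906
disc mean [0.52837669 0.05848871] [0.119086   0.12072792]
[283 199  12  17 116] [288.25862069 207.11206897] [0.60105891 0.08869646 0.0236145 ] 78.70968239803925 22.56845696904613
[283 250   5   7  25] [284.88 253.08] [0.51439686 0.09213053 0.03913126] 36.430863389226175 112.5652842523976
candle [0.46426283 0.2948153  0.03530986]
ctop [0.46650343 0.30044766 0.15592107]
tin [0.38908122 0.14879153 0.05159718]
ele [ 0.598548   -0.22071219  0.0694391 ]
(array([ 8,  0,  0,  0,  1,  0,  0,  0,  0,  0, 26, 48,  5,  0,  0,  0,  0,
        0,  0,  0,  1,  0, 35, 43,  0,  0,  1,  0,  0,  0,  0,  0,  0,  0,
       25, 48]), array([-180., -170., -160., -150., -140., -130., -120., -110., -100.,
        -90.,  -80.,  -70.,  -60.,  -50.,  -40.,  -30.,  -20.,  -10.,
          0.,   10.,   20.,   30.,   40.,   50.,   60.,   70.,   80.,
         90.,  100.,  110.,  120.,  130.,  140.,  150.,  160.,  170.,
        180.]))
```

Request:
jog_arm:
  motion:
    - [-1,-25,-22.5,0,0]
    - [-1,-25,-22.5,0,0]
    - [-1,-25,-22.5,0,0]
    - [-1,-25,-22.5,0,0]
    - [-1,-25,-22.5,0,0]
    - [-1,-25,-22.5,0,0]
    - [-1,-25,-22.5,0,0]
    - [-1,-25,-22.5,0,0]
    - [-1,-25,-22.5,0,0]
    - [-1,-25,-22.5,0,0]

```text
time: 0.93
tool_pos: [0.344, 0.3816, 0.2308]
tcp_rot: [-0.35, -3.122, 0.001]
wrist_force: [0.6, -0.0, -1.1]
width: 0.0
grip_force: 0.0
```

Request:
jog_arm:
  motion:
    - [-1,-25,-22.5,0,0]
    - [-1,-25,-22.5,0,0]
    - [-1,-25,-22.5,0,0]
    - [-1,-25,-22.5,0,0]
    - [-1,-25,-22.5,0,0]
    - [-1,-25,-22.5,0,0]
    - [-1,-25,-22.5,0,0]
    - [-1,-25,-22.5,0,0]
    - [-1,-25,-22.5,0,0]
    - [-1,-25,-22.5,0,0]

```text
time: 1.77
tool_pos: [0.5378, 0.1068, 0.2309]
tcp_rot: [-0.351, -3.121, 0.0]
wrist_force: [0.8, 0.3, -0.6]
width: -0.003
grip_force: 0.0
```

Request:
jog_arm:
  motion:
    - [-1,0,0,0,6.25]
    - [-1,0,0,0,6.25]
    - [-1,0,0,0,6.25]
    - [-1,0,0,0,6.25]
    - [-1,0,0,20,0]
    - [-1,0,0,30,0]
    - [-1,0,0,30,0]
    - [-1,0,0,30,0]
    - [-1,0,0,0,0]
    - [-1,0,0,0,0]

```text
time: 2.6
tool_pos: [0.5353, 0.1081, 0.1192]
tcp_rot: [-1.017, -2.967, 0.004]
wrist_force: [-0.1, 0.1, -0.2]
width: -0.001
grip_force: 0.0
```

```bash
cat >> h.py <<'E'
C=np.array([.5284,.0585])
def offs(xyz,C=C):  # remaining shift in tool axes, mm
    s=bot.read_state(); M=R.from_rotvec(s["tcp_rot"]).as_matrix()
    d=s["tool_pos"][:2]-C
    print("t",round(s["time"],2),"tcp",s["tool_pos"].round(4),"r",np.hypot(*d).round(4),"ang",np.degrees(np.arctan2(d[1],d[0])).round(1),"yline",np.degrees(np.arctan2(M[1,1],M[0,1])).round(1),"q6",s["q"][5].round(2),"F",s["wrist_force"].round(1),"w",s["width"].round(3))
    print("shift",((np.array(xyz)-s["tool_pos"])@M*1e3).round(1))
E
python3 - <<'E'
from h import *
im,P=cloud("wrist"); cv2.imwrite("pics/w1.png",im[:,:,::-1])
offs([.5349,.1042,.042])
E
```

```text
Traceback (most recent call last):
  File "h.py", line 21, in offs
    print("t",round(s["time"],2),"tcp",s["tool_pos"].round(4),"r",np.hypot(*d).round(4),"ang",np.degrees(np.arctan2(d[1],d[0])).round(1),"yline",np.degrees(np.arctan2(M[1,1],M[0,1])).round(1),"q6",s["q"][5].round(2),"F",s["wrist_force"].round(1),"w",s["width"].round(3))
                                                                                                                                                                                                                                                          ^^^^^^^^^^^^^^^^
AttributeError: 'float' object has no attribute 'round'
```

View pics/w1.png

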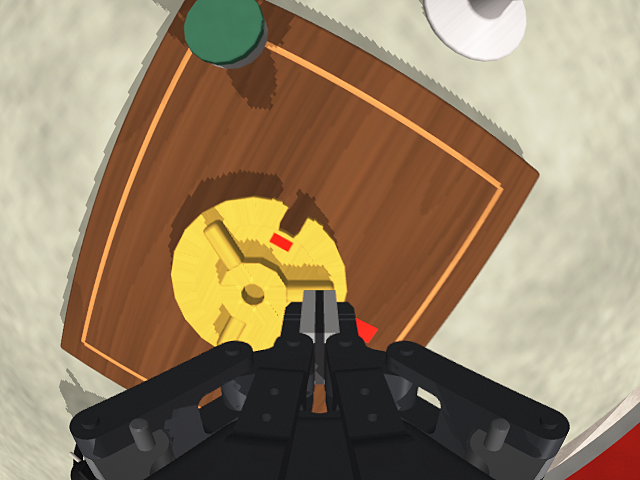

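The wrist view shows the rose's hole at (253,294), the notch at (295,215), rib2 running right to (332,285), and the tongue at (366,330).

```bash
sed -i 's/s\["width"\].round(3)/round(s["width"],3)/' h.py; cat >> h.py <<'E'
def look(name="wrist",C=C):
    im,P=cloud(name); r,g,b=[im[...,i].astype(int) for i in range(3)]
    D=np.hypot(P[...,0]-C[0],P[...,1]-C[1])
    yel=(r>100)&(g>70)&(b<.55*g)&(D<.075)&(P[...,2]>.02)
    q=P[yel&(P[...,2]<.044)]; k=(np.hypot(*(q[:,:2]-C).T)>.054)
    e=q[k]; print("disc z",np.nanmedian(q[:,2]),"top z",np.nanmedian(P[yel&(P[...,2]>.045)][:,2]))
    A=np.degrees(np.arctan2(q[:,1]-C[1],q[:,0]-C[0]));rr=np.hypot(*(q[:,:2]-C).T)
    E=[]
    for a in range(-180,180,5):
        m=(abs(A-a)<2.5)
        if m.sum()>10 and rr[m].max()>.055: i=np.argmax(np.where(m,rr,0)); E.append(q[i,:2])
    E=np.array(E); from scipy.optimize import least_squares
    s=least_squares(lambda p:np.hypot(*(E-p[:2]).T)-p[2],[*C,.06],loss="soft_l1",f_scale=.001); print("circle",s.x.round(4),len(E))
    c=s.x[:2]
    red=(r>150)&(g<70)&(b<70)&(D<.1)
    n,l,st,ce=cv2.connectedComponentsWithStats(np.uint8(red))
    for i in range(1,n):
        if st[i,4]<15: continue
        w=np.nanmean(P[l==i],0);d=w[:2]-c;print("red",ce[i].round(),st[i,4],w.round(4),"r",np.hypot(*d).round(4),"ang",np.degrees(np.arctan2(d[1],d[0])).round(1))
    return im
E
python3 - <<'E'
from h import *
look(); offs([.5349,.1042,.042])
E
```

```text
disc z 0.03783215237407245 top z 0.049511112018012865
circle [0.5328 0.0533 0.0652] 56
red [278. 238.] 194 [0.5165 0.0924 0.0383] r 0.0423 ang 112.7
red [363. 327.] 271 [0.6069 0.0963 0.0321] r 0.0856 ang 30.1
t 2.7 tcp [0.5386 0.1086 0.1229] r 0.0511 ang 78.5 yline 52.2 q6 -0.76 F [ 0.9 -1.   0.1] w 0.005
shift [ 0.3 -5.9 80.9]
```

Request:
jog_arm:
  motion:
    - [-1,0,-4,20,0]
    - [-1,0,0,25,0]
    - [-1,0,0,20,0]
    - [-1,0,0,8,0]
    - [-1,0,0,3,0]
    - [-1,0,0,0,0]
    - [-1,0,0,0,0]

```text
time: 3.28
tool_pos: [0.5367, 0.1056, 0.0472]
tcp_rot: [1.017, 2.969, 0.002]
wrist_force: [-0.2, 0.1, 0.8]
width: -0.003
grip_force: 0.0
```

```bash
python3 - <<'E'
from h import *
im,P=cloud("wrist"); cv2.imwrite("pics/w2.png",im[120:420,160:560,::-1])
for i in range(4): offs([.5349,.1042,.042]); bot.read_camera("top")
E
```

```text
t 3.33 tcp [0.5368 0.1055 0.0473] r 0.0478 ang 79.9 yline 52.2 q6 -0.76 F [-0.   0.7 -0.7] w 0.003
shift [ 0.7 -2.2  5.3]
t 3.38 tcp [0.5367 0.1056 0.0472] r 0.0478 ang 80.0 yline 52.2 q6 -0.76 F [ 0.   0.1 -0.1] w 0.002
shift [ 0.6 -2.2  5.2]
t 3.43 tcp [0.5364 0.1055 0.047 ] r 0.0477 ang 80.3 yline 52.2 q6 -0.76 F [-1.   0.2  0.5] w 0.001
shift [ 0.4 -2.   5. ]
t 3.48 tcp [0.5362 0.1054 0.0467] r 0.0476 ang 80.6 yline 52.2 q6 -0.76 F [0.3 1.3 0.4] w 0.001
shift [ 0.2 -1.8  4.7]
```

View pics/w2.png

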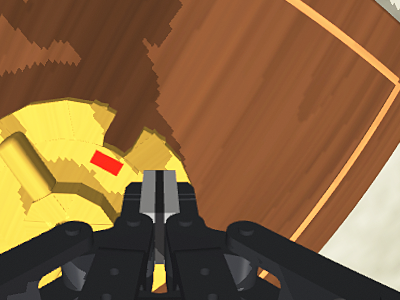

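Request:
jog_arm:
  motion:
    - [-1,0,0,4.5,0]
    - [-1,-5,0,0,0]
    - [-1,-4.5,1.5,0,6]
    - [-1,-4.5,1.5,0,6]
    - [-1,-4.5,1.5,0,6]
    - [-1,-4.5,1.5,0,6]
    - [-1,-4.5,1.5,0,6]
    - [-1,-4.5,1.5,0,6]
    - [-1,0,0,0,0]

```text
time: 4.28
tool_pos: [0.5628, 0.0859, 0.0406]
tcp_rot: [1.89, 2.509, 0.0]
wrist_force: [0.3, -0.6, 1.0]
width: -0.0
grip_force: 0.0
```

```bash
python3 - <<'E'
from h import *
offs([.5349,.1042,.042]); im=look("top"); look()
offs([.5349,.1042,.042])
cv2.imwrite("pics/t2.png",cv2.resize(im[180:310,220:390,::-1],None,fx=4,fy=4))
E
```

```text
t 4.28 tcp [0.5628 0.0859 0.0406] r 0.044 ang 38.5 yline 16.0 q6 -0.17 F [ 0.3 -0.6  1. ] w -0.0
shift [ 25.3 -21.8  -1.4]
disc z 0.03841986293070823 top z 0.05055190195218392
circle [0.5638 0.1033 0.0623] 2
disc z 0.037782252725232245 top z 0.04947583384715996
circle [0.5281 0.0519 0.0662] 47
red [269. 276.] 453 [0.5383 0.0943 0.0383] r 0.0437 ang 76.5
red [396. 307.] 1704 [0.6017 0.0889 0.0233] r 0.0824 ang 26.8
t 4.38 tcp [0.562  0.0861 0.0405] r 0.0435 ang 39.4 yline 16.3 q6 -0.18 F [-0.1  0.2  0.8] w 0.001
shift [ 25.  -20.9  -1.5]
```

View pics/t2.png

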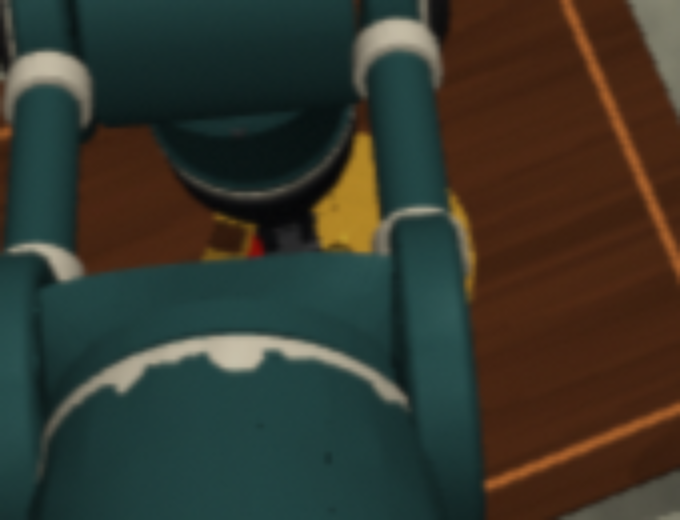

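The arm blocks the top camera, but the wrist view puts the notch dab at about 74.5° and the tongue at 22.5°. That leaves about 52° to turn.

Request:
jog_arm:
  motion:
    - [-1,-4.5,1.5,0,6]
    - [-1,-4.5,1.5,0,6]
    - [-1,-4.5,1.5,0,6]
    - [-1,-4.5,1.5,0,6]
    - [-1,-4.5,1.5,0,6]
    - [-1,-4.5,1.5,0,6]
    - [-1,-4.5,1.5,0,6]
    - [-1,0,0,0,0]
    - [-1,0,0,0,0]

```text
time: 5.13
tool_pos: [0.5711, 0.0551, 0.0407]
tcp_rot: [-2.658, -1.674, 0.001]
wrist_force: [0.3, -0.1, -0.4]
width: 0.001
grip_force: 0.0
```

```bash
cat >> h.py <<'E'
def ang(p): d=np.array(p)-C; return np.degrees(np.arctan2(d[1],d[0])).round(1)
E
sed -i 's/"r",np.hypot(\*d).round(4),"ang",np.degrees(np.arctan2(d\[1\],d\[0\])).round(1))$/"angC",ang(w[:2]))/' h.py
python3 - <<'E'
from h import *
im=look()
offs([.5349,.1042,.042])
cv2.imwrite("pics/w3.png",im[:,:,::-1])
E
```

```text
disc z 0.03774498721767498 top z 0.04946161347855459
circle [0.5242 0.0547 0.0662] 47
red [342. 208.] 2900 [0.5982 0.0878 0.0233] angC 22.7
red [275. 273.] 446 [0.5611 0.0779 0.0382] angC 30.6
t 5.18 tcp [0.571  0.0553 0.0407] r 0.0427 ang -4.3 yline -25.6 q6 0.5 F [ 0.1 -0.6  0.1] w 0.001
shift [ 28.5 -53.7  -1.3]
```

View pics/w3.png

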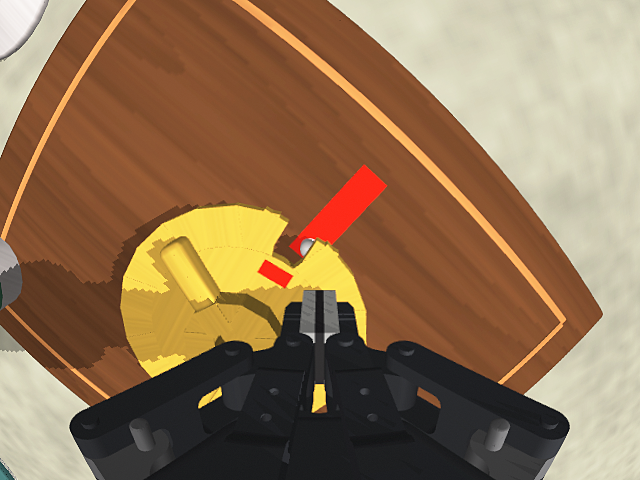

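The pin is visible at (308,246), at the clockwise edge of the notch centred near (288,248). About 8° remains.

Request:
jog_arm:
  motion:
    - [-1,-3,1,0,4]
    - [-1,-3,1,0,4]
    - [-1,0,0,0,0]
    - [-1,0,0,0,0]
    - [-1,0,0,0,0]

```text
time: 5.6
tool_pos: [0.5701, 0.0492, 0.0407]
tcp_rot: [-2.769, -1.484, 0.0]
wrist_force: [0.4, 0.6, -0.2]
width: -0.005
grip_force: 0.2
```

```bash
python3 - <<'E'
from h import *
im=look()
offs([*C,.06])
cv2.imwrite("pics/w4.png",cv2.resize(im[140:360,200:440,::-1],None,fx=2.5,fy=2.5))
E
```

```text
disc z 0.03773895568470627 top z 0.049447418596090725
circle [0.5235 0.0542 0.0672] 44
red [323. 197.] 3206 [0.5972 0.0867 0.0233] angC 22.3
red [275. 273.] 447 [0.5636 0.0733 0.0382] angC 22.8
t 5.65 tcp [0.5702 0.0492 0.0407] r 0.0428 ang -12.5 yline -33.7 q6 0.63 F [-0.1  0.1  0.3] w 0.002
shift [-15.4 -39.9 -19.2]
```

View pics/w4.png

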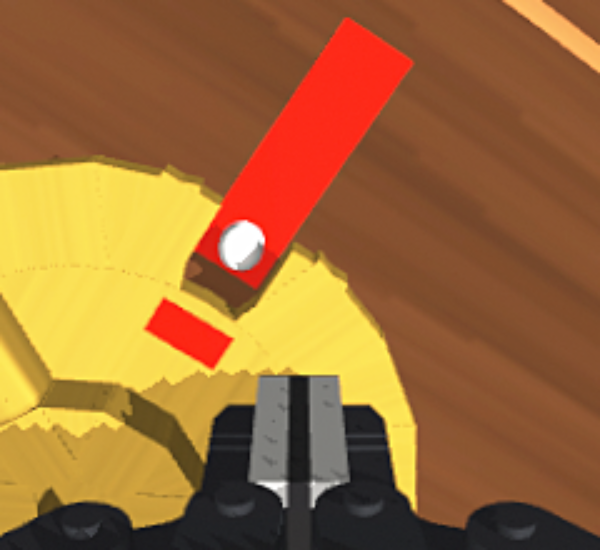

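The notch is over the pin: the dab is at 22.8° and the tongue at 22.3°, and the pin shows centred in the notch. Next I back off, rise, move over the boss and press.

Request:
jog_arm:
  motion:
    - [-1,3,0,0,0]
    - [-1,0,0,-10,0]
    - [-1,0,0,-12,0]
    - [-1,-9,-20,0,0]
    - [-1,-9,-20,0,0]
    - [-1,0,0,6,0]
    - [-1,0,0,4,0]
    - [-1,0,0,0,0]
    - [-1,0,0,0,0]

```text
time: 6.4
tool_pos: [0.5297, 0.0587, 0.0532]
tcp_rot: [2.771, 1.479, 0.001]
wrist_force: [-0.5, 0.9, 0.2]
width: -0.001
grip_force: 0.0
```

Request:
jog_arm:
  motion:
    - [-1,0,0,2,0]
    - [-1,0,0,2,0]
    - [-1,0,0,2,0]
    - [-1,0,0,2,0]
    - [-1,0,0,0,0]
    - [-1,0,0,0,0]

```text
time: 6.9
tool_pos: [0.5297, 0.0588, 0.045]
tcp_rot: [2.771, 1.479, 0.002]
wrist_force: [0.3, -0.9, 1.4]
width: 0.001
grip_force: 0.9
```

Request:
jog_arm:
  motion:
    - [-1,0,0,2,0]
    - [-1,0,0,2,0]
    - [-1,0,0,1,0]
    - [-1,0,0,0,0]
    - [-1,0,0,0,0]
    - [-1,0,0,0,0]

```text
time: 7.4
tool_pos: [0.5296, 0.0588, 0.0402]
tcp_rot: [2.771, 1.479, 0.002]
wrist_force: [2.2, -0.4, 2.8]
width: -0.002
grip_force: 1.5
```

Request:
jog_arm:
  motion:
    - [-1,0,0,1,0]
    - [-1,0,0,0,0]
    - [-1,0,0,0,0]

```text
time: 7.65
tool_pos: [0.5296, 0.0588, 0.04]
tcp_rot: [2.771, 1.479, 0.002]
wrist_force: [0.1, -0.4, 8.8]
width: -0.0
grip_force: 4.5
```

Request:
jog_arm:
  motion:
    - [-1,0,0,1,0]
    - [-1,0,0,0,0]
    - [-1,0,0,0,0]

```text
time: 7.9
tool_pos: [0.5297, 0.0588, 0.0399]
tcp_rot: [2.771, 1.479, 0.002]
wrist_force: [-1.7, -0.6, 14.8]
width: -0.002
grip_force: 7.8
```

Request:
jog_arm:
  motion:
    - [-1,0,0,-10,0]
    - [-1,0,0,-30,0]
    - [-1,0,0,-40,0]
    - [-1,0,0,-30,0]
    - [-1,0,0,0,0]
    - [-1,0,0,0,0]
    - [-1,0,0,0,0]

```text
time: 8.48
tool_pos: [0.5273, 0.0588, 0.1467]
tcp_rot: [-2.77, -1.479, 0.004]
wrist_force: [-0.3, -0.6, -0.7]
width: 0.002
grip_force: 0.0
```

```bash
python3 - <<'E'
from h import *
im,P=cloud("wrist")
D=np.hypot(P[...,0]-C[0],P[...,1]-C[1]); z=P[...,2]
r,g,b=[im[...,i].astype(int) for i in range(3)]; y=(r>100)&(g>70)&(b<.55*g)&(z>.01)
print("disc",np.nanmedian(z[y&(D>.054)&(D<.058)]),"boss",np.nanmedian(z[y&(D<.018)&(D>.01)]))
look(); offs([*C,.06]); cv2.imwrite("pics/w5.png",im[:,:,::-1])
E
```

```text
disc 0.02869849254534279 boss 0.04073643556100957
disc z 0.02909374488321361 top z 0.15409096841090342
circle [0.5295 0.0574 0.0627] 65
red [379. 148.] 1222 [0.597  0.0867 0.0233] angC 22.4
red [351. 190.] 160 [0.5636 0.0731 0.0293] angC 22.5
t 8.58 tcp [0.5266 0.0587 0.1454] r 0.0018 ang 173.0 yline -33.8 q6 0.65 F [-0.2  1.2  0.1] w -0.002
shift [ 1.1  1.9 85.4]
```

View pics/w5.png

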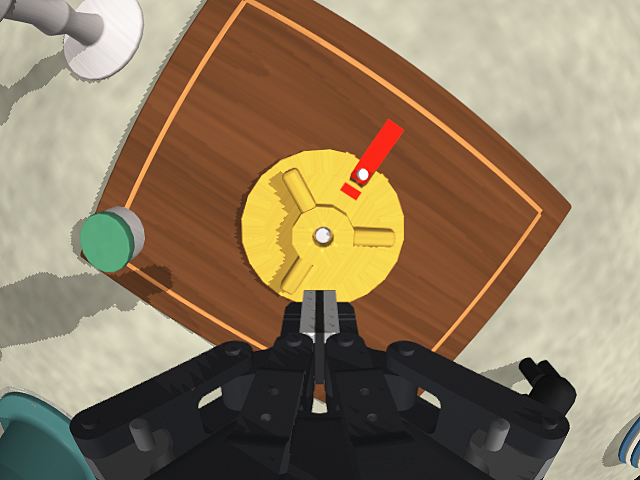

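The rose sits home: the disc is at 28.7 mm and the boss at 40.7 mm, with the pin in the notch at (362,174). The candlestick, tin and elephant are still standing, and the gripper is clear.

```bash
python3 -c "
from workcell import bot
print(bot.finish_job())"
```

```text
the job is handed in; nothing more can be done
None
```

The rose is turned so its notch sits round the pin, pressed about 9 mm down onto the door, and released with the candlestick, elephant and tin untouched; the job is handed in, though no verdict came back.

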